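Load the bracket into the assembly fixture and lock it

TASK

Load the assembly fixture: put the brass bracket's eye over the locating pin and lower it until it lies flat on the nest pad, its foot pointing along the side stop with the lug end away from the pin. Then take the blue stop plate out of the rack and slide it down, fully home, into the slot between the two grooved guides so the bracket cannot turn. Lower both parts in place, do not drop them, and leave the orange plate where it is in the rack.

Things in the scene. Friction and masses are not known exactly. Their poses are not given: they have to be found in the camera images.
- fixture: Aluminium fixture, fixed, 200 (x) x 170 (y) x 12 mm, origin at centre of underside, on the table. In its frame (mm): dark nest pad 76 x 30 about x 0, y 0, top z 20; steel pin at x -25, y 0 (see pin_seat); dark side stop x -33..37, y -30.5..-22.5, top z 28; plate slot about y 27, along x (see slot_floor); grey block x 67..97, y -65..-25, top z 43.
- pin_seat (a point): Point on the upright locating pin's axis at the nest pad's top, 20 mm above the table; axes as the fixture's. The pin is 14 mm in diameter and rises 50 mm above this point, its last 12 mm tapering to 6 mm diameter.
- slot_floor (a point): Centre of the slot's floor, 12 mm above the table; axes as the fixture's. The slot runs along x: two U-shaped dark steel guides take the plate's ends, groove 14 mm wide in y, 121 mm between end walls in x; guides cover |x| 49..66 mm, reach 50 mm above the floor, mouths flared. Open between the guides.
- bracket: Brass-coloured bracket, 0.2 kg: foot 80 (x) x 36 (y) x 6 mm with a round eye of diameter 18 mm centred at x -25 mm; an upright lug 40 mm long in x (x -5..35 mm), 10 mm thick in y, from the foot up to z 46 mm, to be gripped across y. Origin at the centre of the foot's underside, z up. Seated, its x points along the fixture's +x.
- bracket_eye (a point): Centre of the bracket's eye at the foot's underside (x -25 mm in the bracket's frame), axes as the bracket's.
- blue_plate: Blue stop plate, 116 (x) x 10 (y) x 90 (z) mm, 0.22 kg, standing on its long edge in a groove of the rack; origin at the centre of its lower edge, z up. Gripped across y at its top edge.
- orange_plate: Orange plate of the same size, in the other groove of the rack; to be left there. Origin as the blue plate's.
- rack: Grey plastic rack fixed on the table, 140 (x) x 110 (y) mm, origin at the centre of its underside; two grooves along x at y +26 and -26 mm, 14 mm wide, floor at z 10, walls up to z 34 mm. Either plate can be in either groove.
Not all that is in view belongs to the job. Of the things like the blue_plate, leave any that is green; of the rest the larger one is meant.

How it is judged:
On the way, in this order (a step that is already met when the one before it is completed fails the run):
1. the bracket lies flat on the nest with its eye on the pin, pointing along the side stop (horizontal distance between bracket_eye and pin_seat below 0.004 m and z of bracket_eye in the frame of pin_seat between -0.003 and 0.003 m and angle between bracket's own z axis and vertical below 0.06 rad and angle between the x axis of bracket and the x axis of fixture, either way round below 0.15 rad and x of bracket in the frame of pin_seat above 0.02 m), for 0.2 s.
2. then the blue plate stands fully home in the slot (x of blue_plate in the frame of slot_floor between -0.005 and 0.005 m and y of blue_plate in the frame of slot_floor between -0.004 and 0.004 m and z of blue_plate in the frame of slot_floor between -0.003 and 0.003 m and angle between blue_plate's own z axis and vertical below 0.06 rad and angle between the x axis of blue_plate and the x axis of fixture, either way round below 0.06 rad), for 0.2 s.
At the end, for the whole second after the job is handed in: Bracket on the pin (within 4 mm), flat on the nest (3 mm, 0.06 rad), along fixture x within 0.15 rad, lug end away from pin; blue plate on the slot floor within 3 mm (5 mm along, 4 mm across), upright and in line within 0.06 rad; both released, at rest (0.02 m/s); orange plate moved under 15 mm (all of step 1 and all of step 2 and linear speed of each of bracket, blue_plate below 0.02 m/s and distance of orange_plate from where it was at the start of the episode below 0.015 m); the robot touches nothing.
It fails at once if the bracket is dropped down the pin (over 0.6 m/s on the pin) (horizontal distance between bracket_eye and pin_seat below 0.01 m and z of bracket_eye in the frame of pin_seat below 0.045 m and linear speed of bracket above 0.6 m/s).
It fails at once if the blue plate is dropped into the slot (over 0.6 m/s between the guides) (x of blue_plate in the frame of slot_floor between -0.008 and 0.008 m and y of blue_plate in the frame of slot_floor between -0.006 and 0.006 m and z of blue_plate in the frame of slot_floor below 0.05 m and linear speed of blue_plate above 0.6 m/s).
It fails at once if the orange plate is moved by more than 15 mm (distance of orange_plate from where it was at the start of the episode above 0.015 m).
It also fails if it takes over 72 s, if anything falls off the work surface, if the arm or the gripper's body presses on something with over 40 N, if the wrist force passes 120 N, or if a joint passes its speed limit or range.

ROBOT

A 6-joint arm with a two-finger parallel gripper is mounted at the origin on the work surface. World frame = base frame: x ahead of the robot, y to its left, z up, the work surface at z = 0. Lengths are in m, angles in rad, forces in N, time in s.
With the tool pointing down it reaches from about 0.35 to 0.95 m from the base axis. Payload 17.4 kg.
Tool frame: the origin (TCP) lies on the mounting face of the last link; the fingertips stand 186 mm ahead of it and the grasp point (between the pads) lies 167 mm ahead of it; z points along the fingers, y is the line along which they close (so a half turn about z gives the same grasp; the last joint's range is limited). The gripper opens to 93 mm and grips with 3 to 60 N. Pads are 15 mm wide; open, the fingers measure 128 mm over their backs; the gripper's body (75 mm by 188 mm) begins 65 mm behind the grasp point.
Start: joints at [1.181, 0.116, 1.442, -0, 1.584, -0.038], TCP at [0.233, 0.634, 0.405] pointing down, gripper open.
Joint ranges: [-2.83, 2.83], [-0.83, 2.19], [0.07, 2.5], [-1.14, 4.28], [0.01, 3], [-2.97, 2.97]. Speed limits (rad/s): [1.89, 1.89, 2.22, 3.14, 3.14, 3.14].

INTERFACE

Orientations are given as a rotation vector (axis times angle).
In Python, from workcell import ctrl, read_camera, get_calibration, ticket gives the robot as it stands. The module is installed in compiled form; this text tells all that it offers.
- The arm moves only by the tool drive_tool, never from a script. Its argument "plan" is one flat list of numbers, 7 for each row, row after row: the opening, from 0 (shut) to 1 (fully open), then the shift along the tool's x, y, z as a fraction of full scale, then the turn, a rotation vector about the tool's x, y, z as a fraction of full scale. In form: [grip, x, y, z, rx, ry, rz, grip, x, y, z, rx, ry, rz, ...]. A call has 1 to 10 rows; each row shifts and turns the commanded pose from where the row before left it, along the tool's axes as they then stand; what a row does not reach is not made up. Full scale, the value 1, is 0.03 m for a shift and 0.15 rad for a turn. A row lasts 1/10 s, in which the tool goes at most 50 mm and 8.59 degrees, less where a joint would pass 70% of its speed; a pose out of reach is approached as far as the arm can. A call with a number of a shift or a turn outside -1 to 1 is refused whole. A call with a gripper value outside its range is refused whole. The fingers move at their own pace and stop on an object; "grip_force" is the grip in N (left out, the last holds). Time passes only in rows, so rows that do not move let the fingers close. It gives the time, the measured TCP pose, the force, the opening and the grip force at its end, in the units of the state.
- ctrl.sense(): the state, without advancing time (a new reading comes with each control period).
- read_camera(name): name is "scene" or "top" or "wrist"; returns the picture (420x560x3 uint8, red, green, blue); there is no depth.
- get_calibration(name): a dict with "vertical_fov" (degrees; the focal length in pixels is half the picture's height over the tangent of half this angle, whatever the lens; pixels are square), "cx", "cy" (the principal point, pixels), "k1" (the pictures are not rectified: a ray, as slopes to the right and down, at radius r is drawn at 1 + k1 r^2 times it, then the intrinsics apply), "R" (3x3) and "t" (3): a world point X has camera coordinates R X + t; the wrist camera has in their place "hand_eye" (4x4, takes a point from camera to tool coordinates, whose origin is the TCP and whose axes are the flange's). Camera axes: x right, y down, z forward; pixel columns grow to the right and rows downward; lengths in m; the calibration is good to about 2 mm. A picture is of the moment at which its call begins: read the wrist's pose just before it. get_calibration takes no time and is no camera call.
- ticket.hand_in(): hands the job in; it is judged then, once.
The state is a dict: "time": time; "joints": joint angles; "dq": joint speeds; "effort": joint torques, N m; "ee_pos": TCP position; "ee_rot": TCP orientation; "contact_force": force on the tool from outside, world axes, zero at the start; "wrist_torque": the same for the moment, N m; "opening": finger opening in m; "gripper_force": force on a finger pad.
Only numpy, scipy, OpenCV 4.12 (cv2) and the standard library are available. Lean on these libraries where they do the work, as an engineer would, in place of code of your own. Each camera call takes 0.05 s, during which the arm holds its last target. There are 200 camera calls.

## Working session

There is one attempt and no reset: what is moved stays moved. The work goes in short steps, Python scripts to look and compute and a tool call to move; the robot and the scene stay as the last step left them, time stands still between calls to the robot, and variables do not carry over. Pictures are saved under pics/ and viewed, at most 10 in all, crops included, and the job is handed in when it is done.

Besides the shell and the picture viewer there is one more tool, called in YAML: its name, and indented under it one key for each argument. drive_tool: Moves the arm, as the interface text tells. Shift numbers are shares of 0.03 m and turn numbers shares of 0.15 rad, none past 1 either way. Its arguments: {"type":"object","properties":{"plan":{"type":"array","items":{"type":"number"}},"grip_force":{"type":"number"}},"required":["plan"]}

```bash
mkdir -p pics; python3 - <<'E'
from workcell import ctrl, read_camera, get_calibration
import cv2,numpy as np
s=ctrl.sense();print({k:np.round(v,3).tolist() for k,v in s.items()})
for n in("scene","top","wrist"):
    cv2.imwrite(f"pics/{n}0.png",read_camera(n)[:,:,::-1])
    c=get_calibration(n);print(n,{k:np.round(v,4).tolist() for k,v in c.items()})
a=cv2.imread("pics/scene0.png");b=cv2.imread("pics/top0.png")
E
```

```text
{'time': 0.0, 'joints': [1.181, 0.116, 1.442, 0.0, 1.584, -0.038], 'dq': [-0.001, 0.001, 0.0, -0.002, 0.002, -0.002], 'effort': [0.002, -72.127, -62.259, 0.078, 0.024, -0.0], 'ee_pos': [0.233, 0.634, 0.404], 'ee_rot': [-0.55, -3.093, 0.002], 'contact_force': [0.23, 0.71, -0.571], 'wrist_torque': [-0.017, 0.003, -0.035], 'gripper_force': 0.0, 'opening': 0.093}
scene {'vertical_fov': 51.1872, 'cx': 280.3968, 'cy': 217.0783, 'k1': -0.0048, 'R': [[-0.7263, 0.6874, -0.0035], [0.4296, 0.45, -0.7829], [-0.5365, -0.5701, -0.6222]], 't': [0.3736, -0.2069, 1.3198]}
top {'vertical_fov': 46.9789, 'cx': 274.4554, 'cy': 211.8351, 'k1': -0.1449, 'R': [[-0.0251, -0.9994, -0.0229], [-0.9982, 0.0263, -0.0533], [0.0539, 0.0216, -0.9983]], 't': [0.0746, 0.5283, 1.2092]}
wrist {'vertical_fov': 64.935, 'cx': 277.5253, 'cy': 215.3016, 'k1': -0.0039, 'hand_eye': [[0.0004, -0.9594, -0.2822, 0.0783], [1.0, 0.0006, -0.0005, -0.0005], [0.0006, -0.2822, 0.9594, 0.0199], [0.0, 0.0, 0.0, 1.0]]}
```

View pics/top0.png

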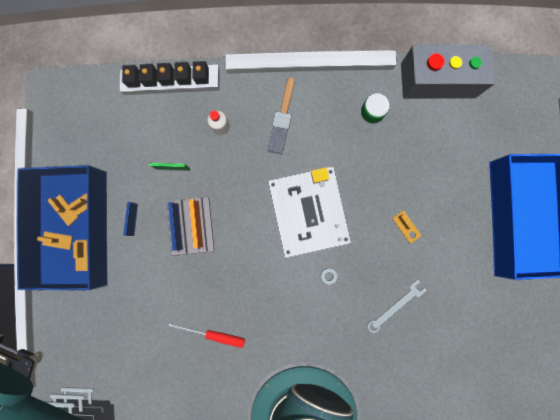

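View pics/scene0.png

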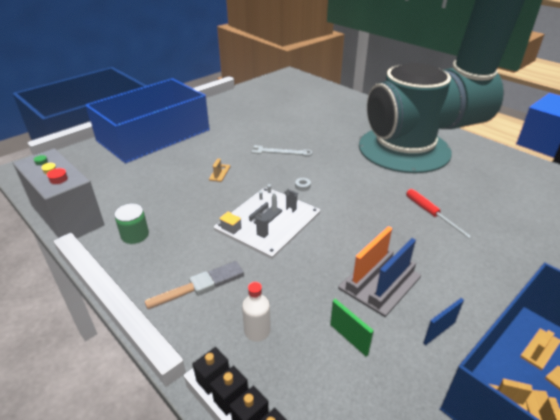

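Top view: bracket candidates are the brass part at (407,227) and the orange parts in the bin at (70,210), (55,240) and (80,255). Plate candidates are the rack blue at (175,226), the small loose blue at (130,218), the green at (168,166) and the orange at (196,224). I choose the lone brass bracket and the larger blue plate in the rack. The fixture is at (310,212).

```bash
cat > h.py <<'E'
import numpy as np,cv2
from scipy.spatial.transform import Rotation as Ro
from workcell import ctrl, read_camera, get_calibration
def KD(c):
    f=210/np.tan(np.radians(c["vertical_fov"])/2)
    return np.array([[f,0,c["cx"]],[0,f,c["cy"]],[0,0,1.]]),np.array([c["k1"],0,0,0.])
def cam(name,s=None):
    c=get_calibration(name);K,D=KD(c)
    if name=="wrist":
        H=np.array(c["hand_eye"]);Rt=Ro.from_rotvec(s["ee_rot"]).as_matrix()
        Rcw=Rt@H[:3,:3];o=np.array(s["ee_pos"])+Rt@H[:3,3]
    else:
        Rcw=np.array(c["R"]).T;o=-Rcw@np.array(c["t"])
    return K,D,Rcw,o
def cast(cm,px,z):
    K,D,Rcw,o=cm
    p=cv2.undistortPoints(np.array(px,float).reshape(-1,1,2),K,D)[:,0]
    d=np.c_[p,np.ones(len(p))]@Rcw.T
    return o+d*((z-o[2])/d[:,2])[:,None]
def proj(cm,X):
    K,D,Rcw,o=cm
    rv=cv2.Rodrigues(Rcw.T)[0]
    return cv2.projectPoints(np.array(X,float).reshape(-1,1,3),rv,-Rcw.T@o,K,D)[0][:,0]
def go(s,pos,yaw_y):
    "shift in tool axes (units of .03) and turn about tool z (units .15) to put TCP at pos with tool y along yaw_y (mod pi)"
    R=Ro.from_rotvec(s["ee_rot"]).as_matrix()
    dl=R.T@(np.array(pos)-s["ee_pos"])/0.03
    yt=R.T@np.array([np.cos(yaw_y),np.sin(yaw_y),0])
    a=np.arctan2(-yt[0],yt[1]);a=(a+np.pi/2)%np.pi-np.pi/2
    tilt=R.T@np.cross(R[:,2],[0,0,-1])
    return np.round(dl,3),round(a/0.15,3),np.round(tilt/0.15,3)
E
python3 - <<'E'
from h import *
im=cv2.imread("pics/top0.png");cm=cam("top")
hsv=cv2.cvtColor(im,cv2.COLOR_BGR2HSV)
def m(lo,hi,roi):
    k=cv2.inRange(hsv,lo,hi);z=np.zeros_like(k);x0,y0,x1,y1=roi;z[y0:y1,x0:x1]=k[y0:y1,x0:x1]
    cs=cv2.findContours(z,0,1)[0];return max(cs,key=cv2.contourArea)
for n,lo,hi,roi,z in(("bracket",(8,90,60),(30,255,255),(380,200,440,260),.003),("blue",(100,80,20),(130,255,255),(160,195,190,260),.1),
  ("small",(100,80,20),(130,255,255),(115,195,145,245),.05),("orange",(5,120,80),(20,255,255),(180,190,215,260),.1),("fixt",(0,0,190),(180,30,255),(262,160,355,262),.012)):
    c=m(lo,hi,roi);r=cv2.minAreaRect(c);b=cv2.boxPoints(r);w=cast(cm,b,z)
    print(n,np.round(r[0]),"centre",np.round(w.mean(0),3),"sides",np.round([np.linalg.norm(w[0]-w[1]),np.linalg.norm(w[1]-w[2])],3),"ang",[round(np.arctan2(*(w[i+1]-w[i])[1::-1]),3) for i in(0,1)])
cr=lambda x0,y0,x1,y1,k:cv2.resize(im[y0:y1,x0:x1],None,fx=k,fy=k,interpolation=2)
a=np.hstack([cr(262,160,352,260,4),cr(380,180,440,280,4)]);cv2.imwrite("pics/crop1.png",a)
E
```

```text
bracket [406. 227.] centre [ 0.484 -0.276  0.003] sides [0.038 0.082] ang [np.float64(-0.978), np.float64(-2.539)]
blue [174. 226.] centre [0.499 0.298 0.1  ] sides [0.023 0.115] ang [np.float64(-1.504), np.float64(-3.06)]
small [130. 219.] centre [0.52  0.424 0.05 ] sides [0.084 0.026] ang [np.float64(-0.131), np.float64(-1.713)]
orange [195. 223.] centre [0.504 0.248 0.1  ] sides [0.022 0.115] ang [np.float64(-1.5), np.float64(-3.059)]
fixt [309. 212.] centre [ 0.529 -0.027  0.012] sides [0.171 0.201] ang [np.float64(-1.377), np.float64(-2.956)]
```

View pics/crop1.png

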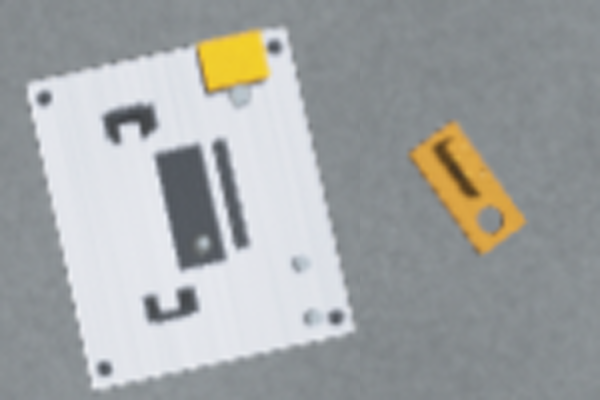

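The crop shows the fixture with its pin at crop (203,243), yellow-topped block at upper right and guides at (130,122) and (170,303). Its measured size of 171x201 mm agrees with the text. The bracket measures 82x38 mm, with its eye at crop (490,220), so its lug points up-left. I'll move over the rack and look from the wrist on the way.

drive_tool:
  plan: [1,0,0,0.45,0,0,-0.8,1,0,0,0.45,0,0,-0.8,1,0,0,0.45,0,0,-0.8,1,0,0,0.45,0,0,-0.8,1,-0.52,-0.94,0,0,0,0,1,-0.52,-0.94,0,0,0,0,1,-0.52,-0.94,0,0,0,0,1,-0.52,-0.94,0,0,0,0,1,-0.52,-0.94,0,0,0,0,1,-0.52,-0.94,0,0,0,0]

```text
time: 1.15
ee_pos: [0.3476, 0.4767, 0.3505]
ee_rot: [0.201, -3.135, 0.0]
contact_force: [0.2, -0.3, 0.4]
opening: 0.0929
gripper_force: 0.0
```

drive_tool:
  plan: [1,-0.52,-0.94,0,0,0,0,1,-0.52,-0.94,0,0,0,0,1,-0.52,-0.94,0,0,0,0,1,-0.52,-0.94,0,0,0,0,1,-0.52,-0.94,0,0,0,0,1,-0.52,-0.94,0,0,0,0,1,-0.52,-0.94,0,0,0,0,1,-0.52,-0.94,0,0,0,0,1,0,0,0,0,0,0,1,0,0,0,0,0,0]

```text
time: 2.15
ee_pos: [0.4999, 0.2696, 0.3505]
ee_rot: [0.199, -3.135, 0.0]
contact_force: [0.7, 0.1, 0.1]
opening: 0.093
gripper_force: 0.0
```

```bash
cat > snap.py <<'E'
import sys,pickle
from h import *
s=ctrl.sense();n=sys.argv[1]
cv2.imwrite(f"pics/{n}.png",read_camera("wrist")[:,:,::-1]);pickle.dump({k:np.array(v) for k,v in s.items()},open(f"pics/{n}.pkl","wb"))
print(np.round(s["ee_pos"],4),np.round(s["joints"],3))
E
python3 snap.py rack; python3 -c "
from h import *
s=ctrl.sense();print(go(s,[.529,-.027,.35],.186+np.pi/2))"
```

```text
[0.4999 0.2696 0.3505] [ 0.45  -0.098  1.745  0.     1.495 -1.248]
(array([ 0.289, -9.95 ,  0.018]), np.float64(-0.388), array([ 0.001, -0.003, -0.   ]))
```

View pics/rack.png

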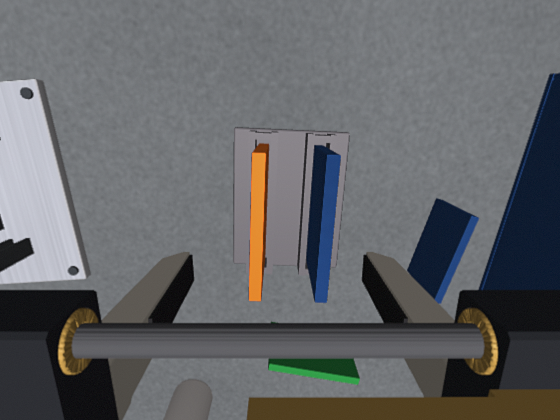

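The wrist view shows the orange plate's top edge (x≈257, y 150–300) and the blue plate's top edge (x≈325, y 150–300) in the rack. The small blue plate lies at (440,250) and the green one at (315,365). Next is the fixture.

drive_tool:
  plan: [1,-0.2,-0.99,0,0,0,0,1,-0.2,-0.99,0,0,0,0,1,-0.2,-0.99,0,0,0,0,1,-0.2,-0.99,0,0,0,0,1,-0.2,-0.99,0,0,0,0,1,-0.2,-0.99,0,0,0,0,1,-0.2,-0.99,0,0,0,0,1,-0.2,-0.99,0,0,0,0,1,-0.2,-0.99,0,0,0,0,1,-0.2,-0.99,0,0,0,-0.39]

```text
time: 3.2
ee_pos: [0.5973, -0.0169, 0.3508]
ee_rot: [-0.295, 3.128, 0.0]
contact_force: [0.9, 0.8, -0.1]
opening: 0.0929
gripper_force: 0.0
```

drive_tool:
  plan: [1,0,0,0,0,0,0,1,0,0,0,0,0,0]

```text
time: 3.4
ee_pos: [0.5972, -0.0163, 0.3505]
ee_rot: [0.292, -3.128, -0.001]
contact_force: [-1.2, 0.1, -0.5]
opening: 0.0929
gripper_force: 0.0
```

```bash
python3 snap.py fix; python3 -c "
from h import *
s=ctrl.sense();d=np.array([np.cos(.603),np.sin(.603)]);p=np.array([.484,-.276])+.06*d;print(p,go(s,[*p,.30],.603+np.pi/2))"
```

```text
[ 0.5972 -0.0163  0.3505] [-0.07  -0.033  1.683  0.     1.492 -1.827]
[ 0.53341828 -0.24197304] (array([ 3.482, -7.014,  1.688]), np.float64(-2.775), array([ 0.002, -0.001,  0.   ]))
```

View pics/fix.png

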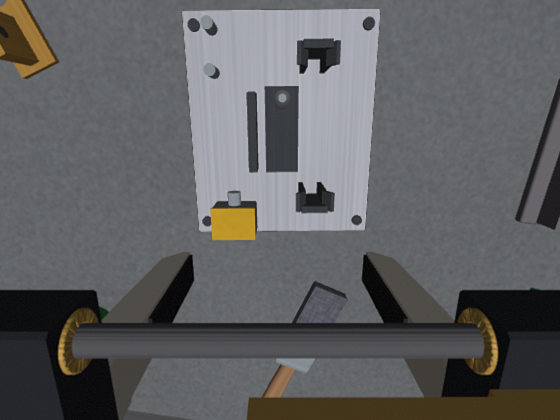

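The fixture is in full view: plate corners near (183,12), (378,10), (366,230) and (200,230), pin top at (283,98), pad at (281,129). On to the bracket.

drive_tool:
  plan: [1,0.435,-0.877,0.21,0,0,0,1,0.435,-0.877,0.21,0,0,0,1,0.435,-0.877,0.21,0,0,0,1,0.435,-0.877,0.21,0,0,0,1,0.435,-0.877,0.21,0,0,0,1,0.435,-0.877,0.21,0,0,0,1,0.435,-0.877,0.21,0,0,0,1,0.435,-0.877,0.21,0,0,-0.925,1,0,0,0,0,0,-0.925,1,0,0,0,0,0,-0.925]

```text
time: 4.45
ee_pos: [0.5336, -0.2424, 0.3002]
ee_rot: [0.941, -2.997, -0.001]
contact_force: [0.1, -0.5, -0.2]
opening: 0.0931
gripper_force: 0.0
```

drive_tool:
  plan: [1,0,0,0,0,0,0,1,0,0,0,0,0,0]

```text
time: 4.65
ee_pos: [0.5339, -0.242, 0.3005]
ee_rot: [-0.928, 3.001, -0.0]
contact_force: [0.1, -0.6, 0.4]
opening: 0.0933
gripper_force: 0.0
```

```bash
python3 snap.py br; cat > meas.py <<'E'
from h import *
import pickle
def load(n):
    im=cv2.imread(f"pics/{n}.png");s=pickle.load(open(f"pics/{n}.pkl","rb"));return im,cv2.cvtColor(im,cv2.COLOR_BGR2HSV),cam("wrist",s),s
def big(k,roi):
    z=np.zeros_like(k);x0,y0,x1,y1=roi;z[y0:y1,x0:x1]=k[y0:y1,x0:x1]
    return max(cv2.findContours(z,0,1)[0],key=cv2.contourArea)
def rect(name,c,cm,z):
    w=cast(cm,c.reshape(-1,2),z)[:,:2]*1000
    r=cv2.minAreaRect(w.astype(np.float32));b=cv2.boxPoints(r);e=[b[1]-b[0],b[2]-b[1]];e=max(e,key=np.linalg.norm)
    a=(np.arctan2(e[1],e[0])+np.pi/2)%np.pi-np.pi/2
    print(name,"centre mm",np.round(r[0],1),"size",np.round(r[1],1),"long-axis ang",round(a,4));return np.array(r[0]),a
E
python3 - <<'E'
from meas import *
im,hsv,cm,s=load("fix")
k=cv2.inRange(hsv,(0,0,150),(180,40,255));c,a=rect("fixture",big(k,(170,0,400,245)),cm,.012)
k=cv2.inRange(hsv,(0,0,0),(180,255,100));n,a2=rect("nest",big(k,(262,80,302,180)),cm,.020)
k=cv2.inRange(hsv,(18,120,100),(35,255,255));b,_=rect("block",big(k,(200,190,270,250)),cm,.043)
for nm,roi in(("stop",(240,85,262,180)),):
    k=cv2.inRange(hsv,(0,0,0),(180,255,100));rect(nm,big(k,roi),cm,.028)
u=np.array([np.cos(a2),np.sin(a2)]);v=np.array([-u[1],u[0]])
print("pin from fixture",c-25*u,"from nest",n-25*u,"block expects",c+82*u-45*v)
g=cv2.cvtColor(im,cv2.COLOR_BGR2GRAY)
sub=im[84:112,268:298];k=(cv2.cvtColor(sub,6)>110).astype(np.uint8)*255
cc=max(cv2.findContours(k,0,1)[0],key=cv2.contourArea).reshape(-1,2)+[268,84]
ce,r=cv2.minEnclosingCircle(cc.astype(np.float32));print("pin blob",ce,r,cast(cm,[ce],.070)*1000,cast(cm,[ce],.064)*1000)
cv2.imwrite("pics/pincrop.png",cv2.resize(sub,None,fx=10,fy=10,interpolation=0))
im,hsv,cm,s=load("br")
k=cv2.inRange(hsv,(8,90,60),(30,255,255));cb=big(k,(0,0,560,290));print(cv2.boundingRect(cb))
rect("bracket",cb,cm,.003)
E
```

```text
[ 0.5339 -0.242   0.3005] [-0.469 -0.029  1.762  0.     1.409 -2.64 ]
fixture centre mm [529.  -26.2] size [198.7 168.8] long-axis ang 0.1936
nest centre mm [528.9 -26.1] size [75.2 29.5] long-axis ang 0.1909
block centre mm [618.1 -54.4] size [29.8 40.2] long-axis ang -1.3839
stop centre mm [535.9 -51.3] size [68.3  8.5] long-axis ang 0.1943
pin from fixture [504.42894745 -30.93651199] from nest [504.37645721 -30.88683701] block expects [618.02421188 -54.81361294]
pin blob (281.8333435058594, 97.5) 4.116457939147949 [[504.35183529 -30.97483167  70.        ]] [[503.99529098 -30.97146449  64.        ]]
(256, 91, 47, 105)
bracket centre mm [ 486.2 -274.4] size [84.2 36.6] long-axis ang 0.5949
```

View pics/br.png

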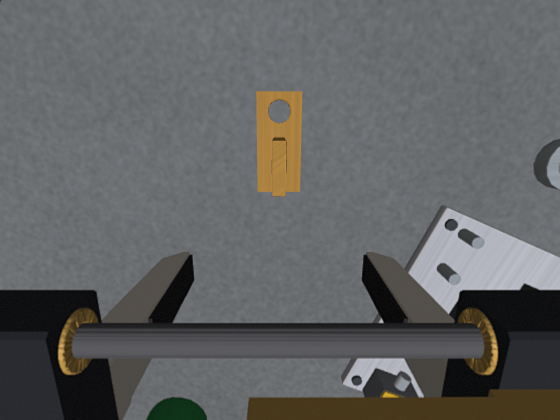

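The bracket is seen from above: eye at (279,111), lug at (279,165), foot edges at x≈256–302.

```bash
python3 - <<'E'
from meas import *
im,hsv,cm,s=load("br")
k=cv2.inRange(hsv,(8,90,60),(30,255,255))
cs,hi=cv2.findContours(k[:220,240:320],cv2.RETR_CCOMP,1)
for c,h in zip(cs,hi[0]):
    if h[3]>=0 and cv2.contourArea(c)>100:
        (p),r=cv2.minEnclosingCircle(c);M=cv2.moments(c);q=(M["m10"]/M["m00"]+240,M["m01"]/M["m00"]);e=cast(cm,[q],.004)[0]*1000;print("eye",q,r,e)
k=k[:, :];rows=np.arange(96,130)
L=[];R=[]
for y in range(96,185):
    x=np.where(k[y,240:320])[0]+240;L.append((x[0]-.5,y));R.append((x[-1]+.5,y))
an=[]
for P in(L,R):
    w=cast(cm,P,.006)[:,:2]*1000;l=cv2.fitLine(w.astype(np.float32),1,0,.01,.01).ravel();an.append((np.arctan2(l[1],l[0])+np.pi/2)%np.pi-np.pi/2);nrm=np.array([-np.sin(.595),np.cos(.595)]);print(an[-1],nrm@(w.mean(0)-e[:2]))
a=np.mean(an);u=np.array([np.cos(a),np.sin(a)])
o=e[:2]+25*u;g=o+15*u;print("ang",a,"origin",o,"grasp",g)
print(go(ctrl.sense(),[*g/1000,.167+.034],a+np.pi/2))
E
```

```text
eye (278.70383010997347, 110.98217671596511) 12.500100135803223 [ 463.95619407 -289.46323087    4.        ]
0.58230317 -18.020806412836354
0.59805834 18.099848353273273
ang 0.59018075 origin [ 484.72719779 -275.55045011] grasp [ 497.18979946 -267.20278146]
(array([1.481e+00, 2.000e-03, 3.316e+00]), np.float64(0.064), array([-0.001,  0.001, -0.   ]))
```

drive_tool:
  plan: [1,0.74,0,0,0,0,0.06,1,0.74,0,0.3,0,0,0,0.6,0,0,0.8,0,0,0,0.5,0,0,0.8,0,0,0,0.5,0,0,0.8,0,0,0,0.5,0,0,0.62,0,0,0,0.5,0,0,0,0,0,0,0,0,0,0,0,0,0,0,0,0,0,0,0,0,0,0,0,0,0,0]
  grip_force: 20

```text
validation failed for argument at $.pl...
```

drive_tool:
  plan: [0,0,0,0,0,0,0,0,0,0,0,0,0,0,0,0,0,0,0,0,0]
  grip_force: 35

```text
time: 5.0
ee_pos: [0.5337, -0.2429, 0.3004]
ee_rot: [-0.932, 3.0, -0.0]
contact_force: [-0.2, -0.8, 0.9]
opening: 0.0733
gripper_force: 0.0
```

The first call was refused because of a bad row count, so the fingers only closed partway in the air. I'll redo it with exact rows.

drive_tool:
  plan: [1,0.74,0,0,0,0,0.06,1,0.74,0,0.3,0,0,0,0.6,0,0,0.8,0,0,0,0.5,0,0,0.8,0,0,0,0.5,0,0,0.8,0,0,0,0.5,0,0,0.62,0,0,0,0.5,0,0,0,0,0,0]
  grip_force: 20

```text
time: 5.7
ee_pos: [0.4963, -0.2678, 0.1982]
ee_rot: [0.918, -3.002, -0.005]
contact_force: [-0.9, -1.1, -0.2]
opening: 0.0538
gripper_force: 0.0
```

drive_tool:
  plan: [0,0,0,0,0,0,0,0,0,0,0,0,0,0,0,0,0,0,0,0,0,0,0,0,0,0,0,0,0,0,0,0,0,0,0,0,0,0,0,0,0,0,0,0,0,0,0,0,0]
  grip_force: 35

```text
time: 6.4
ee_pos: [0.497, -0.2681, 0.2011]
ee_rot: [-0.919, 3.004, -0.0]
contact_force: [-1.4, 2.2, 3.9]
opening: 0.0098
gripper_force: 35.0
```

drive_tool:
  plan: [0,0,0,0,0,0,0,0,0,0,0,0,0,0,0,0,0,-0.5,0,0,0,0,0,0,-0.9,0,0,0,0,0,0,-0.9,0,0,0,0,0,0,-0.9,0,0,0,0,0,0,-0.9,0,0,0,0,0,0,0,0,0,0]

```text
time: 7.2
ee_pos: [0.4972, -0.2683, 0.3285]
ee_rot: [-0.918, 3.0, -0.007]
contact_force: [0.4, -0.8, -0.6]
opening: 0.01
gripper_force: 35.0
```

```bash
python3 snap.py held; python3 - <<'E'
from meas import *
im,hsv,cm,s=load("held");print(s["opening"],s["gripper_force"])
a=.192;u=np.array([np.cos(a),np.sin(a)]);p=np.array([504.4,-31.0])+40*u;print(p,go(s,[*p/1000,s["ee_pos"][2]],a+np.pi/2))
E
```

```text
[ 0.4972 -0.2683  0.3285] [-0.54  -0.095  1.778 -0.     1.453 -2.705]
0.009967470263221095 34.995920062065125
[543.66498214 -23.36709902] (array([-5.851,  5.899, -0.017]), np.float64(2.68), array([-0.035,  0.016, -0.   ]))
```

View pics/held.png

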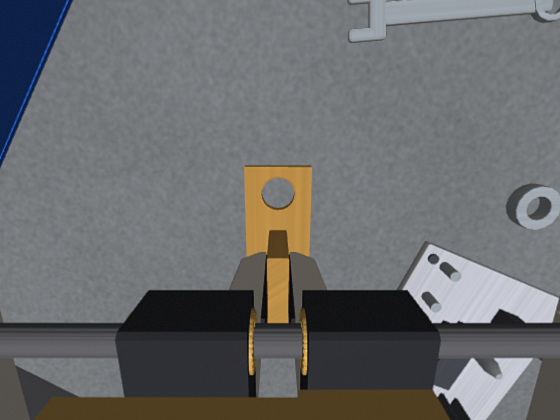

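The bracket is held, with its eye visible at (278,193) and the foot square to the fingers. I'll get the eye in tool coordinates and the way to the pin.

```bash
python3 - <<'E'
from meas import *
im,hsv,cm,s=load("held")
k=cv2.inRange(hsv,(8,80,40),(30,255,255))
cs,hi=cv2.findContours(k[150:240,235:325],cv2.RETR_CCOMP,1)
c=max([c for c,h in zip(cs,hi[0]) if h[3]>=0],key=cv2.contourArea);M=cv2.moments(c);q=(M["m10"]/M["m00"]+235,M["m01"]/M["m00"]+150)
zb=s["ee_pos"][2]-.201
L=[];R=[]
for y in range(172,235):
    x=np.where(k[y,235:325])[0]+235;L.append((x[0]-.5,y));R.append((x[-1]+.5,y))
Rt=Ro.from_rotvec(s["ee_rot"]).as_matrix()
tl=lambda P,z:(cast(cm,P,z)-s["ee_pos"])@Rt*1000
e=tl([q],zb+.004)[0];print("eye",q,cv2.minEnclosingCircle(c)[1],"tool",e)
an=[]
for P in(L,R):
    w=tl(P,zb+.006)[:,:2];l=cv2.fitLine(w.astype(np.float32),1,0,.01,.01).ravel();an.append(np.arctan(l[1]/l[0]));print("edge y",w.mean(0),an[-1])
# far edge row
tp=[ (x,np.where(k[150:,x])[0][0]+149.5) for x in range(252,305)];print("front edge x (expect eye+15)",tl(tp,zb+.006)[:,0].mean())
E
```

```text
eye (277.55086848635233, 192.49193548387098) 16.86722755432129 tool [ 39.86122057  -0.45730963 196.91046168]
edge y [ 34.22920676 -18.54613327] -0.0060856496
edge y [34.30405423 17.58707782] 0.0057939626
front edge x (expect eye+15) 54.893792516176376
```

drive_tool:
  plan: [0,-0.58,0.59,0,0,0,0,0,-0.58,0.59,0,0,0,0,0,-0.58,0.59,0,0,0,0,0,-0.58,0.59,0,0,0,0,0,-0.58,0.59,0,0,0,0,0,-0.58,0.59,0,0,0,0,0,-0.58,0.59,0,0,0,0,0,-0.58,0.59,0,0,0,0,0,-0.58,0.59,0,0,0,0.9,0,-0.58,0.59,0,0,0,0.9]

```text
time: 8.25
ee_pos: [0.5451, -0.0238, 0.3225]
ee_rot: [0.498, -3.1, -0.001]
contact_force: [0.1, -0.5, -1.6]
opening: 0.0098
gripper_force: 35.0
```

drive_tool:
  plan: [0,0,0,0.4,0,0,0.88,0,0,0,0.6,0,0,0,0,0,0,0,0,0,0,0,0,0,0,0,0,0]

```text
time: 8.65
ee_pos: [0.5452, -0.0249, 0.2932]
ee_rot: [0.302, -3.125, -0.0]
contact_force: [-0.1, 0.3, -1.2]
opening: 0.0101
gripper_force: 35.0
```

```bash
python3 snap.py over; python3 - <<'E'
from meas import *
s=ctrl.sense()
a=.192;u=np.array([np.cos(a),np.sin(a)]);v=np.array([-u[1],u[0]]);p=np.array([504.4,-31.0])+39.9*u+.46*v;print(p,go(s,[*p/1000,.201+.020],a+np.pi/2))
E
```

```text
[ 0.5452 -0.0249  0.2932] [-0.092 -0.114  1.854 -0.     1.403 -1.856]
[543.47904133 -22.93463398] (array([0.047, 0.078, 2.432]), np.float64(0.002), array([ 0.001, -0.002, -0.   ]))
```

drive_tool:
  plan: [0,0.047,0.078,0,0,0,0,0,0,0,0.3,0,0,0,0,0,0,0.2,0,0,0,0,0,0,0,0,0,0,0,0,0,0,0,0,0]

```text
time: 9.2
ee_pos: [0.5435, -0.0229, 0.2785]
ee_rot: [0.301, -3.127, -0.0]
contact_force: [0.8, -0.2, -1.4]
opening: 0.0096
gripper_force: 35.0
```

```bash
python3 snap.py over2; python3 -c "
import cv2
a=cv2.imread('pics/over2.png');cv2.imwrite('pics/over2c.png',cv2.resize(a[150:290,200:360],None,fx=4,fy=4,interpolation=2))
from h import *
s=ctrl.sense();u=np.array([np.cos(.192),np.sin(.192)]);v=np.array([-u[1],u[0]]);p=np.array([504.4,-31.0])+39.9*u+.46*v
print(go(s,[*p/1000,.221],.192+np.pi/2))"
```

```text
[ 0.5435 -0.0229  0.2785] [-0.089 -0.108  1.873 -0.     1.377 -1.852]
(array([ 0.003, -0.003,  1.926]), np.float64(-0.0), array([ 0., -0., -0.]))
```

View pics/over2c.png

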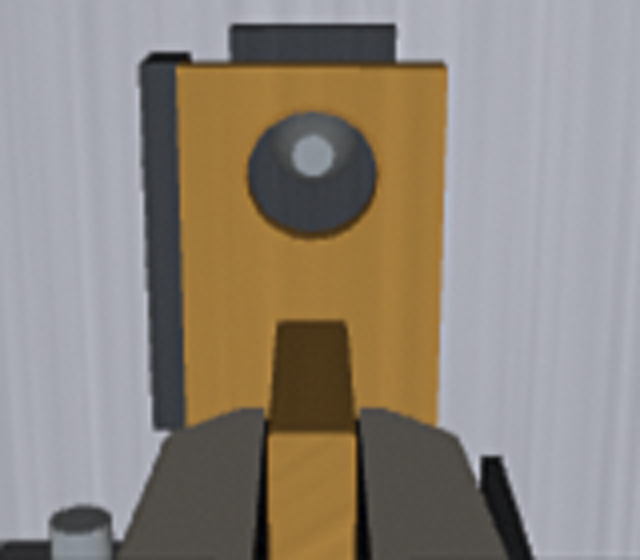

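Crop: the pin top at crop (313,156) sits inside the eye, whose centre is (312,174). I'll check the parallax numerically.

```bash
python3 - <<'E'
from meas import *
im,hsv,cm,s=load("over2");Rt=Ro.from_rotvec(s["ee_rot"]).as_matrix();zb=s["ee_pos"][2]-.201
print((cast(cm,[(278.25,189)],.070)-s["ee_pos"])@Rt*1000,(cast(cm,[(278,193.4)],zb+.004)-s["ee_pos"])@Rt*1000)
E
```

```text
[[ 3.91489466e+01 -1.74024901e-01  2.08560842e+02]] [[ 39.10446021  -0.3233931  197.0143524 ]]
```

Eye and pin agree to 0.2 mm, so I'll lower it.

drive_tool:
  plan: [0,0,0,0.2,0,0,0,0,0,0,0.2,0,0,0,0,0,0,0.2,0,0,0,0,0,0,0.2,0,0,0,0,0,0,0.2,0,0,0,0,0,0,0.2,0,0,0,0,0,0,0.2,0,0,0,0,0,0,0.2,0,0,0,0,0,0,0.2,0,0,0,0,0,0,0,0,0,0]

```text
time: 10.25
ee_pos: [0.5433, -0.0228, 0.2238]
ee_rot: [0.301, -3.126, -0.0]
contact_force: [-0.1, -0.1, -1.9]
opening: 0.0097
gripper_force: 35.0
```

drive_tool:
  plan: [0,0,0,0.06,0,0,0,0,0,0,0.05,0,0,0,0,0,0,0.03,0,0,0,0,0,0,0,0,0,0]

```text
time: 10.65
ee_pos: [0.5436, -0.0228, 0.2211]
ee_rot: [-0.301, 3.127, -0.0]
contact_force: [-3.3, -0.1, 2.9]
opening: 0.0098
gripper_force: 35.0
```

drive_tool:
  plan: [0.35,0,0,0,0,0,0,0.35,0,0,0,0,0,0,0.35,0,0,0,0,0,0,0.35,0,0,0,0,0,0,0.35,0,0,-0.5,0,0,0,0.35,0,0,-0.9,0,0,0,0.35,0,0,-0.9,0,0,0,0.5,0,0,-0.9,0,0,0,0.6,0,0,-0.9,0,0,0,0.6,-0.5,0,-0.3,0,0,0]

```text
time: 11.65
ee_pos: [0.5577, -0.0201, 0.3573]
ee_rot: [-0.3, 3.123, -0.001]
contact_force: [0.2, 0.1, 0.1]
opening: 0.0519
gripper_force: 0.0
```

drive_tool:
  plan: [0.6,-0.8,0,0,0,0,0,0.6,-0.6,0,0,0,0,0,0.6,0,0,0,0,0,0,0.6,0,0,0,0,0,0]

```text
time: 12.05
ee_pos: [0.5993, -0.0119, 0.353]
ee_rot: [0.301, -3.127, 0.0]
contact_force: [0.1, 0.5, 0.4]
opening: 0.0557
gripper_force: 0.0
```

```bash
python3 snap.py seat; python3 - <<'E'
from meas import *
im,hsv,cm,s=load("seat")
k=cv2.inRange(hsv,(8,80,40),(20,255,255));c=big(k,(220,0,340,240));print(cv2.boundingRect(c))
rect("bracket z.026 (want centre 529,-26 + lug bias, ang .192)",c,cm,.026)
cv2.imwrite("pics/seatc.png",cv2.resize(im[60:270,150:400],None,fx=3,fy=3,interpolation=2))
# rack picture: plates
im,hsv,cm,s=load("rack")
for n,lo,hi,roi in(("blue",(100,150,95),(130,255,255),(305,140,350,310)),("orange",(5,120,150),(20,255,255),(240,140,275,310))):
    k=cv2.inRange(hsv,lo,hi);c=big(k,roi);print(n,cv2.boundingRect(c));rect(n,c,cm,.100)
print(hsv[220,310:342,2].tolist())
print(hsv[298,310:335,2].tolist())
E
```

```text
[ 0.5993 -0.0119  0.353 ] [-0.062 -0.03   1.676 -0.     1.496 -1.825]
(257, 81, 42, 93)
bracket z.026 (want centre 529,-26 + lug bias, ang .192) centre mm [530.9 -26.1] size [80.1 35.8] long-axis ang 0.1915
blue (315, 155, 26, 147)
blue centre mm [497.8 305.1] size [114.3   9.4] long-axis ang 0.0837
orange (249, 152, 17, 149)
orange centre mm [503.1 253.6] size [115.2   9.8] long-axis ang 0.0834
[45, 48, 47, 47, 47, 49, 48, 49, 45, 45, 45, 85, 128, 130, 129, 127, 126, 128, 127, 127, 127, 126, 126, 126, 123, 133, 133, 132, 132, 132, 117, 98]
[119, 120, 120, 104, 52, 132, 134, 131, 131, 131, 130, 131, 130, 131, 132, 132, 130, 116, 125, 122, 123, 125, 127, 128, 127]
```

View pics/seatc.png

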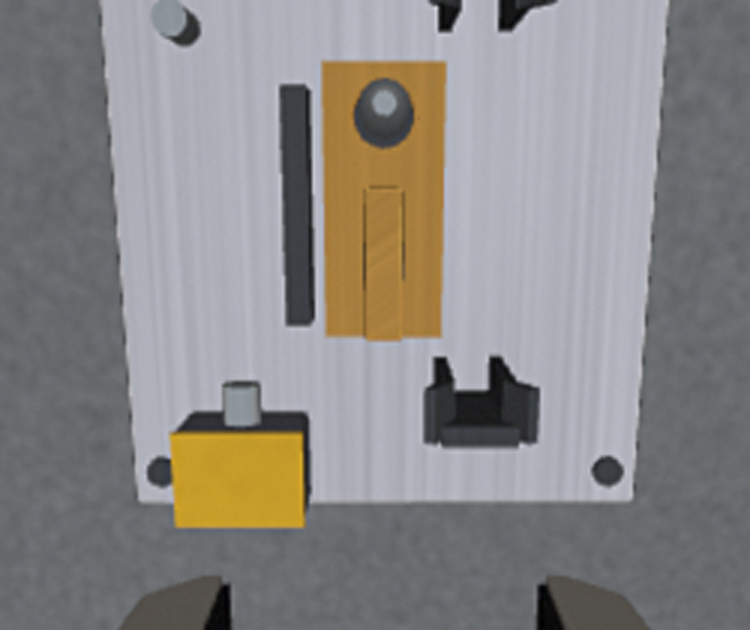

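The bracket lies flat on the nest: 80.1x35.8 mm at z 26, angle 0.1915, with the pin centred in the eye at crop (385,110). The blue plate measures 114x9.4 mm at z 0.100, 52 mm from the orange one, as it should be.

```bash
python3 -c "
from h import *
print(go(ctrl.sense(),[.4978,.3051,.2585],.0836+np.pi/2))"
```

```text
(array([ 1.293, 11.02 ,  3.149]), np.float64(0.723), array([-0., -0.,  0.]))
```

drive_tool:
  plan: [0.4,0.108,0.918,0,0,0,0,0.4,0.108,0.918,0,0,0,0,0.4,0.108,0.918,0,0,0,0,0.4,0.108,0.918,0,0,0,0,0.4,0.108,0.918,0,0,0,0,0.4,0.108,0.918,0,0,0,0,0.4,0.108,0.918,0,0,0,0,0.4,0.108,0.918,0,0,0,0,0.4,0.108,0.918,0,0,0,0,0.4,0.108,0.918,0,0,0,0]

```text
time: 13.1
ee_pos: [0.514, 0.2527, 0.3531]
ee_rot: [-0.301, 3.127, 0.0]
contact_force: [0.2, -0.3, 0.3]
opening: 0.0369
gripper_force: 0.0
```

drive_tool:
  plan: [0.4,0.108,0.918,0,0,0,0,0.4,0.108,0.918,0,0,0,0.72,0.4,0,0,0,0,0,0,0.4,0,0,0,0,0,0,0.4,0,0,0,0,0,0]

```text
time: 13.6
ee_pos: [0.4982, 0.3043, 0.3528]
ee_rot: [-0.133, 3.138, -0.0]
contact_force: [-0.0, 0.2, -1.2]
opening: 0.0372
gripper_force: 0.0
```

```bash
python3 snap.py rack2; python3 - <<'E'
from meas import *
im,hsv,cm,s=load("rack2");print(s["opening"])
k=cv2.inRange(hsv,(100,150,95),(130,255,255))
c=big(k,(240,100,320,300));print(cv2.boundingRect(c));rect("blue",c,cm,.1)
print(go(s,[.4978,.3051,.2585],.0836+np.pi/2))
E
```

```text
[0.4982 0.3043 0.3528] [ 0.505 -0.064  1.709 -0.     1.496 -1.151]
0.03716262743786223
(274, 150, 13, 147)
blue centre mm [497.7 305.5] size [114.    9.1] long-axis ang 0.0822
(array([0.012, 0.03 , 3.144]), np.float64(0.008), array([-0.001,  0.002,  0.   ]))
```

View pics/rack2.png

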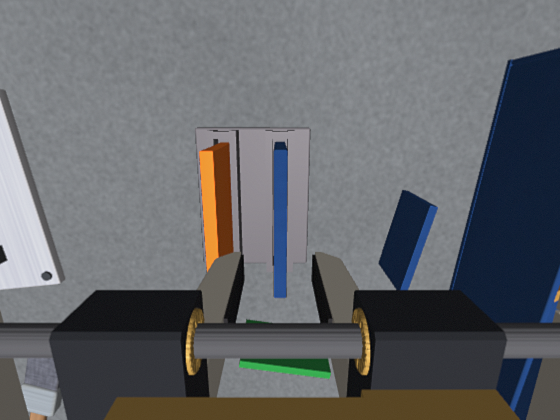

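The blue top edge (x≈280, y 150–297) is centred between the fingers, and the orange plate at (215,210) is clear of the left finger. Descending to grip.

drive_tool:
  plan: [0.4,0.01,0.035,0.6,0,0,0,0.4,0,0,0.8,0,0,0,0.4,0,0,0.8,0,0,0,0.4,0,0,0.6,0,0,0,0.4,0,0,0.34,0,0,0,0,0,0,0,0,0,0,0,0,0,0,0,0,0,0,0,0,0,0,0,0,0,0,0,0,0,0,0,0,0,0,0,0,0,0]
  grip_force: 40

```text
time: 14.65
ee_pos: [0.498, 0.3061, 0.2593]
ee_rot: [-0.132, 3.138, 0.001]
contact_force: [-0.4, -1.1, 2.6]
opening: 0.0096
gripper_force: 40.0
```

drive_tool:
  plan: [0,0,0,0,0,0,0,0,0,0,0,0,0,0,0,0,0,-0.2,0,0,0,0,0,0,-0.4,0,0,0,0,0,0,-0.5,0,0,0,0,0,0,-0.8,0,0,0,0,0,0,-0.9,0,0,0,0,0,0,-0.9,0,0,0,0,0,0,0,0,0,0]

```text
time: 15.55
ee_pos: [0.498, 0.3062, 0.3745]
ee_rot: [-0.132, 3.133, 0.005]
contact_force: [0.7, 0.7, -2.6]
opening: 0.0095
gripper_force: 40.0
```

```bash
python3 snap.py held2; python3 - <<'E'
from meas import *
im,hsv,cm,s=load("held2");print(s["opening"],s["gripper_force"])
Rt=Ro.from_rotvec(s["ee_rot"]).as_matrix()
k=cv2.inRange(hsv,(100,150,60),(130,255,255))
c=big(k,(250,60,310,300));x,y,w,h=cv2.boundingRect(c);print(x,y,w,h)
# the near-camera end of the top edge: expect tool x 58, y 0, z 167-8.5
for dz in(.1585,):
    z=s["ee_pos"][2]-dz
    pts=[p for p in c.reshape(-1,2)];top=[(x_,y_-.5) for x_,y_ in pts if y_<=y+1]
    print("end",(cast(cm,top,z)-s["ee_pos"])@Rt*1000)
for y_ in range(y+2,y+h,12):
    xs=np.where(k[y_,250:310])[0]+250;q=(cast(cm,[(xs[0]-.5,y_),(xs[-1]+.5,y_)],z)-s["ee_pos"])@Rt*1000;print(y_,xs[0],xs[-1],hsv[y_,xs[len(xs)//2]],np.round(q[:,:2],1).tolist())
a=.192;u=np.array([np.cos(a),np.sin(a)]);v=np.array([-u[1],u[0]]);f=np.array([529.2,-26.1]);print("slot",f+27*v,go(s,[*(f+27*v)/1000,s["ee_pos"][2]],a+np.pi/2))
E
```

```text
[0.498  0.3062 0.3745] [ 0.508 -0.073  1.682  0.     1.526 -1.147]
0.00954853200988362 39.99860465526581
267 151 22 149
end [[ 6.58095355e+01 -2.85094729e+00  1.58115230e+02]
 [ 6.54021275e+01 -3.26570317e+00  1.58116491e+02]
 [ 6.54036039e+01  2.10334975e+00  1.58130647e+02]
 [ 6.58108059e+01  1.68821481e+00  1.58127197e+02]
 [ 6.58106810e+01  1.27554268e+00  1.58126109e+02]
 [ 6.58105579e+01  8.62875018e-01  1.58125021e+02]
 [ 6.58104368e+01  4.50211723e-01  1.58123933e+02]
 [ 6.58103175e+01  3.75527163e-02  1.58122845e+02]
 [ 6.58102002e+01 -3.75102086e-01  1.58121757e+02]
 [ 6.58100847e+01 -7.87752768e-01  1.58120669e+02]
 [ 6.58099711e+01 -1.20039941e+00  1.58119581e+02]
 [ 6.58098594e+01 -1.61304210e+00  1.58118494e+02]
 [ 6.58097495e+01 -2.02568093e+00  1.58117406e+02]
 [ 6.58096416e+01 -2.43831596e+00  1.58116318e+02]]
153 271 284 [109 174  66] [[64.8, -3.5], [64.8, 2.3]]
165 269 286 [108 179  64] [[59.8, -4.3], [59.8, 3.2]]
177 267 288 [109 179 140] [[54.8, -5.2], [54.8, 4.1]]
189 267 288 [109 180 140] [[49.6, -5.3], [49.6, 4.1]]
201 267 288 [109 179 141] [[44.3, -5.3], [44.3, 4.2]]
213 267 288 [109 182 139] [[38.9, -5.4], [38.9, 4.2]]
225 267 288 [109 181 144] [[33.4, -5.4], [33.4, 4.3]]
237 268 288 [109 182 140] [[27.8, -5.0], [27.8, 4.3]]
249 268 287 [109 182 140] [[22.0, -5.1], [22.0, 3.9]]
261 267 288 [109 180 140] [[16.1, -5.6], [16.1, 4.5]]
273 267 288 [109 181 144] [[10.1, -5.6], [10.1, 4.5]]
285 268 287 [109 179 141] [[3.9, -5.2], [3.9, 4.1]]
297 268 287 [109 181 144] [[-2.4, -5.3], [-2.4, 4.2]]
slot [5.24047792e+02 4.03862946e-01] (array([-1.0000e-02, -1.0229e+01, -2.7000e-02]), np.float64(-0.72), array([ 0.018,  0.039, -0.   ]))
```

drive_tool:
  plan: [0,0,-0.4,-0.2,0,0,0,0,0,-0.8,-0.2,0,0,0,0,0,-0.9,0,0,0,0,0,0,-0.9,0,0,0,0,0,0,-0.9,0,0,0,0,0,0,-0.9,0,0,0,0,0,0,-0.9,0,0,0,0,0,0,-0.9,0,0,0,0,0,0,-0.9,0,0,0,0,0,0,-0.9,0,0,0,0]

```text
time: 16.6
ee_pos: [0.5186, 0.0533, 0.3803]
ee_rot: [0.132, -3.137, 0.0]
contact_force: [0.1, 0.6, -2.1]
opening: 0.0098
gripper_force: 40.0
```

drive_tool:
  plan: [0,0,-0.9,0,0,0,0,0,0,-0.6,0,0,0,0,0,0,-0.33,0,0,0,-0.36,0,0,0,0,0,0,-0.36,0,0,0,0.3,0,0,0,0,0,0,0.3,0,0,0,0,0,0,0,0,0,0,0,0,0,0,0,0,0,0,0,0,0,0,0,0]

```text
time: 17.5
ee_pos: [0.5236, 0.0004, 0.3635]
ee_rot: [-0.301, 3.127, -0.0]
contact_force: [0.2, 0.2, -2.5]
opening: 0.0098
gripper_force: 40.0
```

```bash
python3 - <<'E'
from meas import *
im,hsv,cm,s=load("held2");Rt=Ro.from_rotvec(s["ee_rot"]).as_matrix();z=s["ee_pos"][2]-.1585
V=hsv[155:185,274:282,2].mean(1);print(V.round().tolist())
i=155+np.where(V>110)[0][0]-.5;print("plate end tool x",((cast(cm,[(278,i)],z)-s["ee_pos"])@Rt*1000))
E
python3 snap.py over3; python3 - <<'E'
from meas import *
im,hsv,cm,s=load("over3")
a=.192;u=np.array([np.cos(a),np.sin(a)]);v=np.array([-u[1],u[0]]);f=np.array([529.2,-26.1]);p=f+27.5*v
print(go(s,[*p/1000,.012+.0815+.167],a+np.pi/2))
Rt=Ro.from_rotvec(s["ee_rot"]).as_matrix();z=s["ee_pos"][2]-.1585
k=cv2.inRange(hsv,(100,150,95),(130,255,255));c=big(k,(250,100,310,300));print(cv2.boundingRect(c))
w=cast(cm,c.reshape(-1,2),z);r=cv2.minAreaRect((w[:,:2]*1000).astype(np.float32));print(r)
E
```

```text
[66.0, 65.0, 64.0, 64.0, 64.0, 64.0, 64.0, 65.0, 63.0, 63.0, 63.0, 64.0, 62.0, 61.0, 87.0, 142.0, 141.0, 140.0, 139.0, 139.0, 139.0, 139.0, 140.0, 139.0, 139.0, 139.0, 140.0, 139.0, 140.0, 140.0]
plate end tool x [[ 58.01269155  -0.35224822 158.16689569]]
[5.236e-01 4.000e-04 3.635e-01] [-0.048 -0.204  1.818 -0.     1.528 -1.811]
(array([-0.014,  0.014,  3.433]), np.float64(-0.001), array([-0.   ,  0.001,  0.   ]))
(267, 170, 22, 130)
((497.0375061035156, -5.295846939086914), (61.139076232910156, 9.256659507751465), 11.208498001098633)
```

The plate's end is 58.0 mm from the tool axis, as it should be, and the slot is aligned to about 0.5 mm. Lowering.

drive_tool:
  plan: [0,-0.014,0.014,0.4,0,0,0,0,0,0,0.5,0,0,0,0,0,0,0.4,0,0,0,0,0,0,0.2,0,0,0,0,0,0,0.2,0,0,0,0,0,0,0.2,0,0,0,0,0,0,0.2,0,0,0,0,0,0,0,0,0,0]

```text
time: 18.35
ee_pos: [0.5238, 0.0007, 0.2995]
ee_rot: [0.301, -3.126, -0.0]
contact_force: [0.4, -0.5, -2.4]
opening: 0.0098
gripper_force: 40.0
```

drive_tool:
  plan: [0,0,0,0.2,0,0,0,0,0,0,0.2,0,0,0,0,0,0,0.2,0,0,0,0,0,0,0.2,0,0,0,0,0,0,0.2,0,0,0,0,0,0,0.15,0,0,0,0,0,0,0.08,0,0,0,0,0,0,0,0,0,0]

```text
time: 19.15
ee_pos: [0.5239, 0.0007, 0.2631]
ee_rot: [0.301, -3.127, -0.0]
contact_force: [0.1, -0.1, -3.1]
opening: 0.0098
gripper_force: 40.0
```

drive_tool:
  plan: [0,0,0,0.05,0,0,0,0,0,0,0.04,0,0,0,0,0,0,0,0,0,0]

```text
time: 19.45
ee_pos: [0.524, 0.0007, 0.2613]
ee_rot: [-0.301, 3.127, -0.0]
contact_force: [-0.9, -0.6, 2.3]
opening: 0.0099
gripper_force: 40.0
```

At TCP z 0.2613 the plate is on the floor: the rack grasp height of 0.2593 plus 2 mm. Releasing and retreating.

drive_tool:
  plan: [0.3,0,0,0,0,0,0,0.3,0,0,0,0,0,0,0.3,0,0,0,0,0,0,0.3,0,0,0,0,0,0,0.3,0,0,-0.4,0,0,0,0.3,0,0,-0.8,0,0,0,0.3,0,0,-0.9,0,0,0,0.3,0,0,-0.9,0,0,0,0.3,-0.8,0,-0.3,0,0,0,0.3,-0.8,0,0,0,0,0]

```text
time: 20.45
ee_pos: [0.5716, 0.01, 0.3633]
ee_rot: [-0.3, 3.123, -0.001]
contact_force: [1.4, 0.2, 0.1]
opening: 0.0281
gripper_force: 0.0
```

drive_tool:
  plan: [0.3,-0.6,0,0,0,0,0,0.3,0,0,0,0,0,0,0.3,0,0,0,0,0,0,0.3,0,0,0,0,0,0]

```text
time: 20.85
ee_pos: [0.5881, 0.0132, 0.3601]
ee_rot: [-0.301, 3.127, -0.0]
contact_force: [0.0, 0.1, 0.5]
opening: 0.0279
gripper_force: 0.0
```

```bash
python3 snap.py end; python3 - <<'E'
from meas import *
im,hsv,cm,s=load("end");print(s["opening"],s["contact_force"])
a=.192;u=np.array([np.cos(a),np.sin(a)]);v=np.array([-u[1],u[0]]);f=np.array([529.2,-26.1]);print("slot expect",f+27*v)
k=cv2.inRange(hsv,(100,150,95),(130,255,255));c=big(k,(230,20,400,285));print(cv2.boundingRect(c));r,_=rect("blue",c,cm,.102);print("off along,across",(r-f-27*v)@u,(r-f-27*v)@v)
k=cv2.inRange(hsv,(8,80,40),(20,255,255));c=big(k,(200,0,340,240));print(cv2.boundingRect(c));rect("bracket",c,cm,.026)
t=read_camera("top")[:,:,::-1];h=cv2.cvtColor(t,cv2.COLOR_BGR2HSV)
rect("orange",big(cv2.inRange(h,(5,120,80),(20,255,255)),(180,190,215,260)),cam("top"),.1)
t=cv2.imread("pics/top0.png");h=cv2.cvtColor(t,cv2.COLOR_BGR2HSV)
rect("orange0",big(cv2.inRange(h,(5,120,80),(20,255,255)),(180,190,215,260)),cam("top"),.1)
E
```

```text
[0.5881 0.0132 0.3601] [-0.021 -0.057  1.691 -0.     1.508 -1.784]
0.027930439680184063 [0.00368426 0.06413439 0.50659966]
slot expect [5.24047792e+02 4.03862946e-01]
(271, 48, 14, 168)
blue centre mm [ 5.237e+02 -3.000e-01] size [114.   9.] long-axis ang 0.1897
off along,across -0.5083485638295068 -0.5727659582134949
(228, 89, 41, 90)
bracket centre mm [530.9 -26.1] size [80.2 35.9] long-axis ang 0.1924
orange centre mm [504.4 247.5] size [115.5  21.9] long-axis ang 0.0823
orange0 centre mm [504.4 247.5] size [115.5  22. ] long-axis ang 0.0833
```

Everything is within tolerance and the orange plate has not moved, so I'm handing in.

```bash
python3 -c "
from workcell import ticket
print(ticket.hand_in())"
```

```text
the job is handed in; nothing more can be done
None
```

The job is handed in at about 21 s of the 72 s allowed, but no verdict came back: by my last camera check the bracket is flat on the nest with its eye on the pin, the blue plate is home in the slot to within about 0.6 mm, and the orange plate has not moved.

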